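Hold the recessed reset of a stage controller

TASK

Reset the microscope's motion controller: first slide the little shutter on its top panel fully open with its knob, then take the reset pin out of its stand, reach its thin end down through the round hole the shutter covered, and press the recessed button all the way down. Finish while still gripping the pin and holding the button fully down; do not press the button in the square hole, and leave the screwdriver, flask, dish and mouse where they are.

Things in the scene. Friction and masses are not known exactly. Their poses are not given: they have to be found in the camera images.
- controller: Grey instrument box with a bare aluminium top panel, 160 x 220 mm in plan (its x and y), 85 mm high, fixed to the bench. Origin: centre of its underside; z up. Vent slots on the +y half of the top; the shutter and two 16 mm holes on the -y half. The top panel is 20 mm thick.
- shutter (a joint): Steel shutter plate, 36 x 34 mm (x, y) and 3 mm thick, lying on the controller's top panel between two 5 mm high rails, sliding along the controller's +y. 0 = shut (centred over the round hole), 0.040 m = fully open against its stop; the hole is wholly clear from 0.026. Slides with a little over 1 N of friction and stays where it is left.
- shutter_knob (a point): Centre of the top of the shutter's black knob: an upright block 24 mm long in the controller's x, 10 mm in its y (the sliding direction), rising 20 mm above the shutter plate; its top is 23.5 mm above the top panel. Moves with the shutter. Axes parallel to the controller's.
- reset_hole (a point): Centre of the mouth of the round hole, 16 mm in diameter, vertical, in the plane of the top panel (85 mm above the bench), at (-15, -35) mm in the controller's x, y. The panel is 20 mm thick here; the top of the reset button lies 25 mm below this point when not pressed, 30 mm when fully down.
- reset_button (a joint): Travel of the white reset button (21 mm across, wider than the hole) under the round hole: 0 = up, 0.005 m = fully down at a hard stop. Sprung: it starts to move at about 2 N, needs about 5 N at the bottom, and springs back when released.
- erase_hole (a point): Centre of the mouth of the square hole, 16 x 16 mm, always uncovered, in the same panel at (-15, -85) mm in the controller's x, y, 50 mm from the round one. A like button lies 25 mm down in it; not to be pressed.
- erase_button (a joint): Travel of the button under the square hole: 0 = up, 0.005 m = fully down.
- pin: Reset pin, 124 mm long, 30 to 65 g, standing upright in its stand, thin end down. Origin at the tip of the thin end, z up along the pin. Steel shaft 7 mm in diameter for the first 60 mm, then a square aluminium grip 16 x 16 mm, from 60 to 120 mm above the tip, its faces along the pin's x and y; a 4 mm black cap on top.
- pin_tip (a point): The tip of the pin's thin end (same point as pin).
- pin_grip (a point): A point on the pin's axis, 95 mm above its tip, in the square grip.
- pin_stand: Grey block 50 x 50 mm, 70 mm high, on a steel foot 85 x 85 x 4 mm, fixed to the bench. Origin: centre of its underside. The pin's shaft hangs in a 9.5 mm vertical hole at the centre of the block, the underside of the square grip resting on the block's top, 70 mm up; so the grip stands from 70 to 130 mm above the bench. The pin comes out by lifting it straight up 62 mm.
- driver: Loose screwdriver with a wooden handle lying on the bench straight ahead of the robot, about 0.2 m long, to be left alone.
- flask: Plain steel drinking flask, 66 mm in diameter, 200 mm tall, origin at its underside; to be left alone.
- dish: Pale translucent covered dish, 94 mm in diameter, 18 mm high, origin at its underside; to be left alone.
- mouse: Computer mouse, 100 x 58 x 32 mm, origin at its underside; to be left alone.
There are look-alikes about, which are no part of the job. Leave any orange or pink look-alike of the pin alone.

How it is judged:
By the outcome, as a careful person would: the job done as asked, in the order asked, and still so for the second after the job is handed in, while the arm keeps its last pose, push and grip.
It also fails if it takes over 54 s, if anything falls off the work surface, if the arm or the gripper's body presses on something with over 40 N, if the wrist force passes 120 N, or if a joint passes its speed limit or range.

ROBOT

A 6-joint arm with a two-finger parallel gripper is mounted at the origin on the work surface. World frame = base frame: x ahead of the robot, y to its left, z up, the work surface at z = 0. Lengths are in m, angles in rad, forces in N, time in s.
With the tool pointing down it reaches from about 0.25 to 0.775 m from the base axis. Payload 4 kg.
Tool frame: the origin (TCP) lies at the very end of the fingers, on their centre line; the grasp point (between the pads) lies hold_point_z behind it (hold_point_z is the distance from the TCP to the grasp point, in m); z points along the fingers, y is the direction in which the jaws open and shut (so a half turn about z gives the same grasp; the last joint's range is limited). The gripper opens to 94 mm and grips with 3 to 60 N. Pads are 16 mm wide; open, the fingers measure 119 mm over their backs; the gripper's body (75 mm by 177 mm) begins 78 mm behind the grasp point.
Start: joints at [-1.245, 0.087, 1.371, -0, 1.684, -0.103], TCP at [0.229, -0.5, 0.206] pointing down, gripper open.
Joint ranges: [-3.1, 3.1], [-0.76, 2.03], [0.27, 2.55], [-1.08, 4.22], [0.17, 2.65], [-2.57, 2.57]. Speed limits (rad/s): [2.79, 2.79, 3.14, 3.14, 3.14, 3.14].

INTERFACE

Orientations are given as [roll, pitch, yaw] about the fixed x, y, z axes, in that order (R = Rz(yaw) Ry(pitch) Rx(roll)).
In Python, from bench import * gives the robot as it stands.
- The arm moves only by the tool step_arm, never from a script. Its argument "increments" is text: rows parted by semicolons, each of 6 numbers parted by spaces: the shift along the tool's x, y, z in cm, then the turn, a rotation vector about the tool's x, y, z in rad. A call has 1 to 5 rows; each row shifts and turns the commanded pose from where the row before left it, along the tool's axes as they then stand; what a row does not reach is not made up. A row lasts 1/10 s, in which the tool goes at most 50 mm and 8.59 degrees, less where a joint would pass 70% of its speed; a pose out of reach is approached as far as the arm can. A call is refused whole if a number of a shift passes 5 or a number of a turn 0.15, either way. A call with a gripper value outside its range is refused whole. "claw" is the gripper's target within -1 to 1 (shut at 1, half-way at 0, fully open at -1), set as the call begins (left out, the last holds). The fingers move at their own pace and stop on an object; the grip force is fixed at half the most. Time passes only in rows, so rows that do not move let the fingers close. It gives the time, the measured TCP pose, the force and the opening at its end, in the units of the state.
- get_obs(): the state, without advancing time (a new reading comes with each control period).
- snapshot(name): name is "scene" or "side" or "wrist"; returns the picture (384x512x3 uint8, red, green, blue); there is no depth.
- calibration(name): a dict with "camera_matrix" (3x3 intrinsics, pixels), "k1" (the pictures are not rectified: a ray, as slopes to the right and down, at radius r is drawn at 1 + k1 r^2 times it, then the intrinsics apply), "eye" and "orientation" of the camera in the world; the wrist camera has in their place "tool_from_camera" (4x4, takes a point from camera to tool coordinates, whose origin is the TCP and whose axes are the flange's). Camera axes: x right, y up, looking along -z (the intrinsics and any distortion apply to the point x, -y, -z); pixel columns grow to the right and rows downward; lengths in m; the calibration is good to about 2 mm. A picture is of the moment at which its call begins: read the wrist's pose just before it. calibration takes no time and is no camera call.
- close_job(): hands the job in, once; it reports no verdict.
The state is a dict: "time": time; "joint_positions": joint angles; "qvel": joint speeds; "joint_torque": joint torques, N m; "tool_pos": TCP position; "ee_rot": TCP orientation; "wrist_force": force on the tool from outside, world axes, zero at the start; "wrist_torque": the same for the moment, N m; "width": finger opening in m.
Only numpy, scipy, OpenCV 4.12 (cv2) and the standard library are available. Lean on these libraries where they do the work, as an engineer would, in place of code of your own. Each camera call takes 0.05 s, during which the arm holds its last target. There are 200 camera calls.

## Working session

There is one attempt and no reset: what is moved stays moved. The work goes in short steps, Python scripts to look and compute and a tool call to move; the robot and the scene stay as the last step left them, time stands still between calls to the robot, and variables do not carry over. Pictures are saved under pics/ and viewed, about 8 in all and at most 12, crops included, and the job is handed in when it is done.

Besides the shell and the picture viewer there is one more tool, called after "Call:" as a command line: name --argument value ..., lists and objects as JSON in quotes. step_arm: Moves the arm, as the interface text tells. Its arguments: {"type":"object","properties":{"increments":{"type":"string"},"claw":{"type":"number"}},"required":["increments"]}

```bash
mkdir -p pics; ls
python3 - <<'E'
from bench import *
import cv2,numpy as np
o=get_obs();print(o)
for n in("scene","side","wrist"):
    im=snapshot(n);cv2.imwrite(f"pics/{n}0.png",im[:,:,::-1]);print(n,calibration(n))
a=cv2.imread("pics/scene0.png");b=cv2.imread("pics/side0.png")
cv2.imwrite("pics/s0.png",cv2.resize(a,(800,600)));cv2.imwrite("pics/d0.png",cv2.resize(b,(800,600)))
E
```

```text
pics
{'time': 0.0, 'joint_positions': array([-1.24512381e+00,  8.79810225e-02,  1.37223830e+00,  8.49644372e-07,
        1.68358136e+00, -1.03105675e-01]), 'qvel': array([ 0.00011806, -0.00233329, -0.00063436,  0.00031603, -0.00211153,
       -0.00016457]), 'joint_torque': array([ 6.09803701e-04, -3.40177238e+01, -3.02430868e+01,  7.17519829e-02,
        3.28938081e-02, -1.59757396e-04]), 'tool_pos': array([ 0.22848789, -0.49970086,  0.20429804]), 'ee_rot': array([-3.13939644e+00, -2.28097075e-04,  4.28778033e-01]), 'wrist_force': array([-0.45123715, -0.26949084,  0.59212632]), 'wrist_torque': array([-0.01935831,  0.05227059, -0.02770875]), 'width': 0.09392431354932765}
scene {'camera_matrix': array([[364.39227266,   0.        , 257.53758625],
       [  0.        , 364.39227266, 187.68331051],
       [  0.        ,   0.        ,   1.        ]]), 'k1': 0.001998108665748379, 'eye': array([ 0.99639518, -0.67397466,  0.81714842]), 'orientation': array([0.82063154, 0.01764607, 0.52801444])}
side {'camera_matrix': array([[492.22033312,   0.        , 250.87399311],
       [  0.        , 492.22033312, 192.75578156],
       [  0.        ,   0.        ,   1.        ]]), 'k1': -0.034889636647849734, 'eye': array([ 0.44392358, -1.11624657,  0.75773001]), 'orientation': array([ 1.03542759,  0.01430666, -0.12505874])}
wrist {'camera_matrix': array([[324.32984238,   0.        , 255.91589619],
       [  0.        , 324.32984238, 190.48352773],
       [  0.        ,   0.        ,   1.        ]]), 'k1': 0.02113706129757683, 'tool_from_camera': array([[ 3.52381406e-04,  9.68641498e-01,  2.48462319e-01,
         7.06975600e-02],
       [ 9.99999904e-01, -4.05774808e-04,  1.63682552e-04,
        -8.42451059e-04],
       [ 2.59369462e-04,  2.48462238e-01, -9.68641548e-01,
        -1.80006380e-01],
       [ 0.00000000e+00,  0.00000000e+00,  0.00000000e+00,
         1.00000000e+00]])}
```

View pics/s0.png

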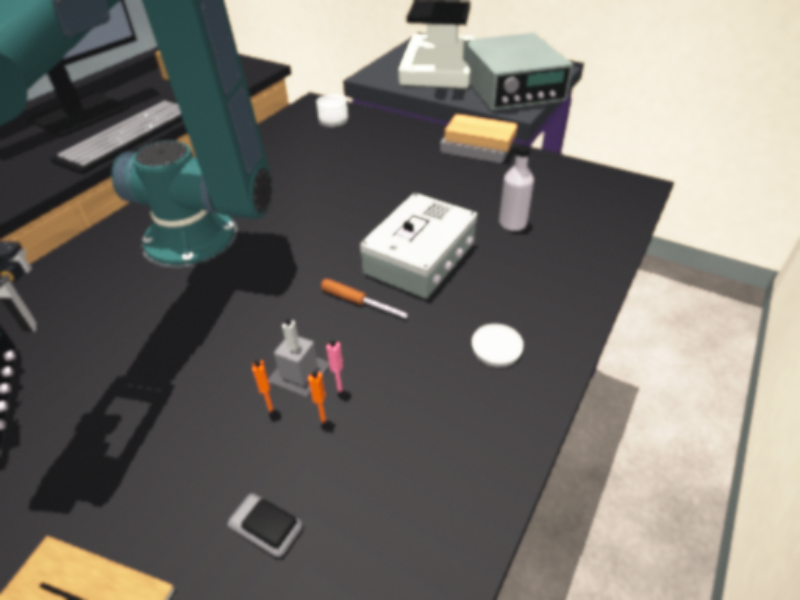

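View pics/d0.png

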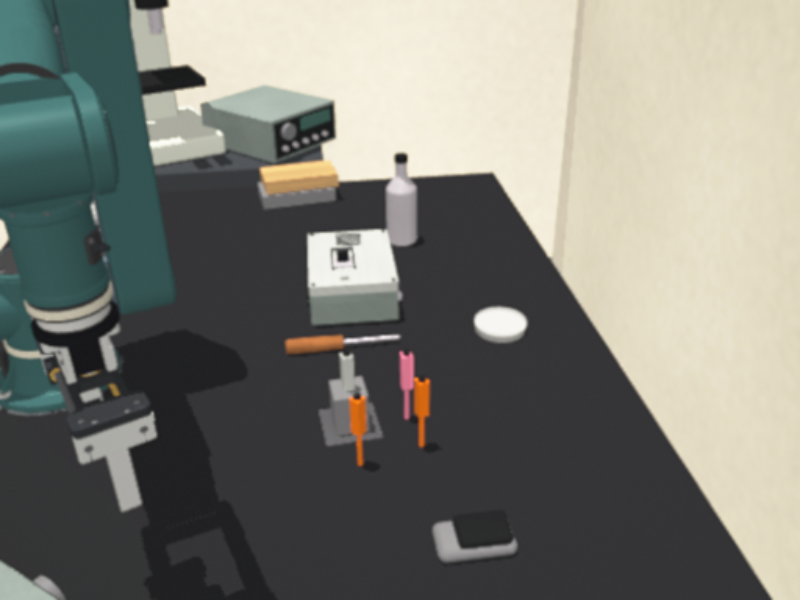

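The scene view (800x600) shows the controller at (420,245), its knob at (408,228), and the pin cap at (290,323) with an orange or pink peg on three sides. In the side view the knob is at (343,254) and the cap at (346,355). I'll triangulate these roughly.

```bash
cat > h.py <<'E'
from bench import *
import cv2,numpy as np
from scipy.spatial.transform import Rotation as Ro
def cam(n,o=None):
    c=calibration(n)
    if n=="wrist":
        T=c["tool_from_camera"];R=Ro.from_euler("xyz",o["ee_rot"]).as_matrix()
        return c,R@T[:3,:3],np.array(o["tool_pos"])+R@T[:3,3]
    return c,Ro.from_euler("xyz",c["orientation"]).as_matrix(),c["eye"]
def ray(n,uv,o=None):
    c,R,e=cam(n,o);K=c["camera_matrix"]
    p=cv2.undistortPoints(np.array([[uv]],float),K,np.array([c["k1"],0,0,0.]))[0,0]
    d=R@np.array([p[0],-p[1],-1]);return e,d/np.linalg.norm(d)
def onz(n,uv,z,o=None):
    e,d=ray(n,uv,o);return e+d*(z-e[2])/d[2]
def proj(n,P,o=None):
    c,R,e=cam(n,o);q=(np.atleast_2d(P)-e)@R;s=np.c_[q[:,0]/-q[:,2],-q[:,1]/-q[:,2]]
    s=s*(1+c["k1"]*(s**2).sum(1,keepdims=True));K=c["camera_matrix"]
    return s*[K[0,0],K[1,1]]+K[:2,2]
def tri(r):
    A=0;b=0
    for e,d in r:
        M=np.eye(3)-np.outer(d,d);A=A+M;b=b+M@e
    return np.linalg.solve(A,b)
E
python3 - <<'E'
from h import *
k=.64
f=lambda a,b:tri([ray("scene",np.array(a)*k),ray("side",np.array(b)*k)]).round(4)
print("cap",f((290,322),(346,354)),"knob",f((408,226),(343,253)))
for n,L in dict(scene=[(415,194),(477,213),(363,243),(430,268)],side=[(307,233),(391,230),(398,290),(310,293)]).items():
    for p in L: print(n,onz(n,np.array(p)*k,.085).round(4))
for nm,p in dict(o1=(358,465),o2=(422,446),pk=(406,418),foot=(350,425)).items(): print(nm,onz("side",np.array(p)*k,0).round(3))
print(Ro.from_euler("xyz",get_obs()["ee_rot"]).as_matrix().round(3))
E
```

```text
cap [ 0.4829 -0.1955  0.1262] knob [0.504  0.1684 0.1026]
scene [0.4448 0.3041 0.085 ]
scene [0.6023 0.3039 0.085 ]
scene [0.4399 0.0911 0.085 ]
scene [0.6001 0.0882 0.085 ]
side [0.4393 0.3045 0.085 ]
side [0.6092 0.2921 0.085 ]
side [0.5911 0.047  0.085 ]
side [0.4372 0.0596 0.085 ]
o1 [ 0.488 -0.294 -0.   ]
o2 [ 0.584 -0.267  0.   ]
pk [ 0.57 -0.2   0.  ]
foot [ 0.483 -0.204  0.   ]
[[ 0.909  0.416 -0.001]
 [ 0.416 -0.909  0.002]
 [ 0.    -0.002 -1.   ]]
```

Call:
step_arm --increments "0 0 -3 0 0 0.143; 0 0 -4 0 0 0.143; 0 0 -2 0 0 0.143; 4 -3 0 0 0 0; 4 -4 0 0 0 0"

```text
time: 0.65
tool_pos: [0.3044, -0.4354, 0.2957]
ee_rot: [3.141, -0.001, -0.004]
wrist_force: [0.6, 0.0, -0.5]
width: 0.0942
```

Call:
step_arm --increments "4 -5 0 0 0 0; 4 -5 0 0 0 0; 4 -5 0 0 0 0; 3 -5 0 0 0 0; 2.5 -3 0 0 0 0" --claw -0.3

```text
time: 1.15
tool_pos: [0.4493, -0.2422, 0.2955]
ee_rot: [-3.141, -0.0, 0.001]
wrist_force: [-0.2, -0.8, -0.7]
width: 0.0619
```

Call:
step_arm --increments "0 0 0 0 0 0; 0 0 0 0 0 0"

```text
time: 1.35
tool_pos: [0.4486, -0.2444, 0.2951]
ee_rot: [3.141, 0.001, 0.002]
wrist_force: [0.1, -0.2, 0.8]
width: 0.0615
```

Run:
```python
from h import *
import bench
print([x for x in dir(bench) if x[0]!='_'],getattr(bench,'hold_point_z',None))
o=get_obs();print(o['tool_pos'],o['ee_rot'],o['width'],o['time'])
im=snapshot("wrist");cv2.imwrite("pics/w1.png",im[:,:,::-1]);np.save("w1.npy",np.r_[o['tool_pos'],o['ee_rot']])
cv2.imwrite("pics/w1b.png",cv2.resize(im[:,:,::-1],(800,600)))
```

```text
['IKError', 'calibration', 'close_job', 'get_obs', 'hold_point_z', 'snapshot'] 0.0188
[ 0.44860664 -0.24441454  0.29509429] [3.14136524e+00 1.06820943e-03 1.70201766e-03] 0.0614691360383896 1.35
```

View pics/w1b.png

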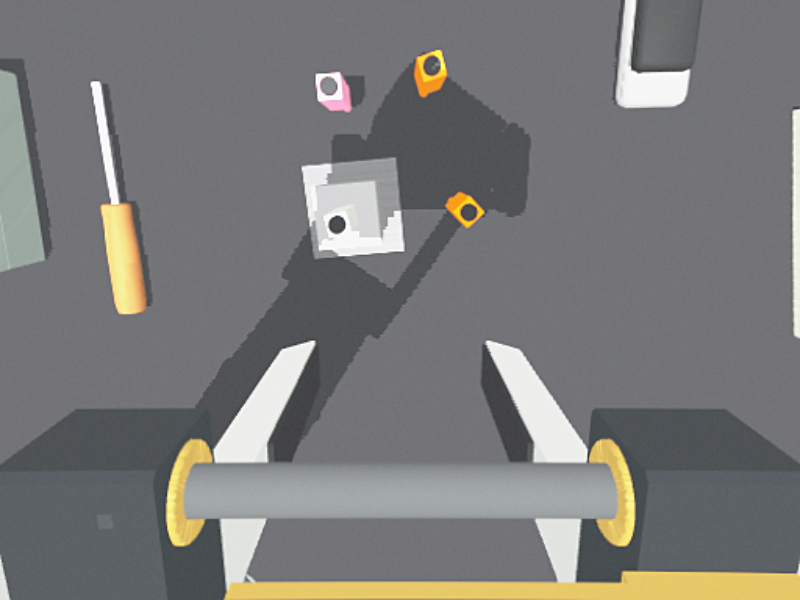

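The wrist view (800x600) shows the pin cap at (337,224) and the stand foot corners at about (302,167), (396,158), (405,248) and (313,258), so it is turned about 5°. The pegs are at (330,87), (432,66) and (468,212), all clear of the pin.

Run:
```python
from h import *
a=np.load("w1.npy");o=dict(tool_pos=a[:3],ee_rot=a[3:])
k=.64
print("cap",onz("wrist",(337*k,224*k),.134,o).round(4))
F=np.array([onz("wrist",(u*k,v*k),.004,o) for u,v in [(302,167),(396,158),(405,248),(313,258)]]);print(F.round(4),F.mean(0).round(4))
for i in range(4):
    d=F[(i+1)%4]-F[i];print(np.linalg.norm(d).round(4),np.degrees(np.arctan2(d[1],d[0])).round(1))
for p in [(330,87),(432,66),(468,212)]: print(onz("wrist",(p[0]*k,p[1]*k),.13,o).round(3))
im=cv2.imread("pics/w1.png")
cv2.imwrite("pics/c1.png",cv2.resize(im[95:170,185:265],(800,750),interpolation=cv2.INTER_CUBIC)[:600])
```

```text
cap [ 0.4822 -0.202   0.134 ]
[[ 0.5188 -0.1561  0.004 ]
 [ 0.5269 -0.2405  0.004 ]
 [ 0.4458 -0.249   0.004 ]
 [ 0.4362 -0.1625  0.004 ]] [ 0.4819 -0.202   0.004 ]
0.0848 -84.6
0.0815 -174.1
0.087 96.4
0.0829 4.4
[ 0.568 -0.2    0.13 ]
[ 0.58  -0.264  0.13 ]
[ 0.49 -0.29  0.13]
```

View pics/c1.png

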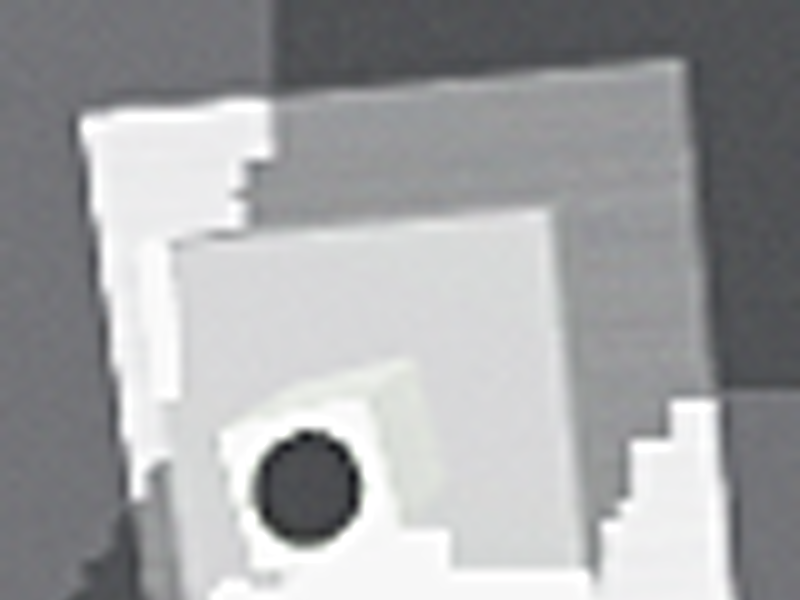

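Call:
step_arm --increments "2 -5 0 0 0 0; 2 -5 0 0 0 0; 2 -5 0 0 0 0; 0 -5 0 0 0 0; 0 -5 0 0 0 0"

```text
time: 1.9
tool_pos: [0.5042, -0.0059, 0.2949]
ee_rot: [3.141, 0.001, -0.004]
wrist_force: [1.3, 0.1, -0.5]
width: 0.061
```

Call:
step_arm --increments "0 -5 0 0 0 0; 0 -5 0 0 0 0; 0 -4 0 0 0 0; 0 0 0 0 0 0; 0 0 0 0 0 0"

```text
time: 2.4
tool_pos: [0.5045, 0.1333, 0.2952]
ee_rot: [3.14, 0.0, -0.001]
wrist_force: [-0.3, -0.3, 0.0]
width: 0.0611
```

Run:
```python
from h import *
o=get_obs();print(o['tool_pos'],o['ee_rot'],o['width'],o['time'])
im=snapshot("wrist");cv2.imwrite("pics/w2.png",im[:,:,::-1]);np.save("w2.npy",np.r_[o['tool_pos'],o['ee_rot']])
cv2.imwrite("pics/w2b.png",cv2.resize(im[:,:,::-1],(800,600)))
```

```text
[0.50450538 0.13329189 0.29516231] [ 3.14038188e+00  4.90133131e-04 -9.54833131e-04] 0.061102344016819084 2.4
```

View pics/w2b.png

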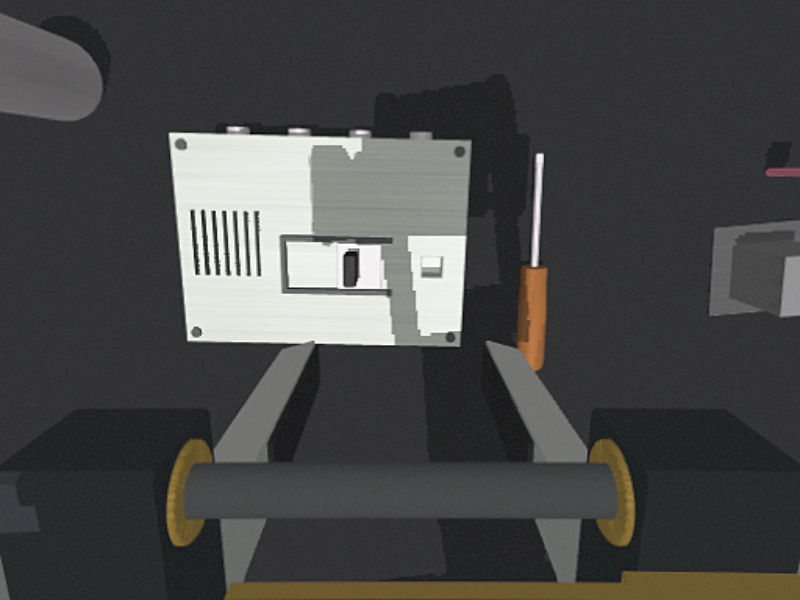

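This wrist view shows the controller's top corners at (169,132), (471,140), (460,346) and (188,341), the knob at (350,267) and the square hole at (431,266). In the crop, the pin grip is turned about 14°, more than its stand.

Run:
```python
from h import *
a=np.load("w2.npy");o=dict(tool_pos=a[:3],ee_rot=a[3:])
k=.64
F=np.array([onz("wrist",(u*k,v*k),.085,o) for u,v in [(169,132),(471,140),(460,346),(188,341)]]);print(F.round(4),F.mean(0).round(4))
for i in range(4):
    d=F[(i+1)%4]-F[i];print(np.linalg.norm(d).round(4),np.degrees(np.arctan2(d[1],d[0])).round(2))
for n,p,z in [("knob",(351,266),.1085),("sq",(431,258),.085)]: print(n,onz("wrist",(p[0]*k,p[1]*k),z,o).round(4))
c=F.mean(0);th=np.radians(np.mean([np.degrees(np.arctan2(*(F[0]-F[1])[[1,0]]))-90,np.degrees(np.arctan2(*(F[3]-F[2])[[1,0]]))-90]))
R=np.array([[np.cos(th),-np.sin(th)],[np.sin(th),np.cos(th)]])
print(np.degrees(th),"hole",c[:2]+R@[-.015,-.035],"erase",c[:2]+R@[-.015,-.085])
im=cv2.imread("pics/w2.png")
x,y=170,140
crop=cv2.resize(im[y:y+60,x:x+125],None,fx=6.4,fy=6.4,interpolation=cv2.INTER_CUBIC);cv2.imwrite("pics/c2.png",crop)
```

```text
[[0.5995 0.3015 0.085 ]
 [0.5942 0.081  0.085 ]
 [0.434  0.0844 0.085 ]
 [0.4386 0.3048 0.085 ]] [0.5166 0.1929 0.085 ]
0.2205 -91.36
0.1603 178.8
0.2205 88.79
0.1609 -1.19
knob [0.5048 0.1693 0.1085]
sq [0.5066 0.1091 0.085 ]
-1.28405715421367 hole [0.50080842 0.15828614] erase [0.49968797 0.1082987 ]
```

View pics/c2.png

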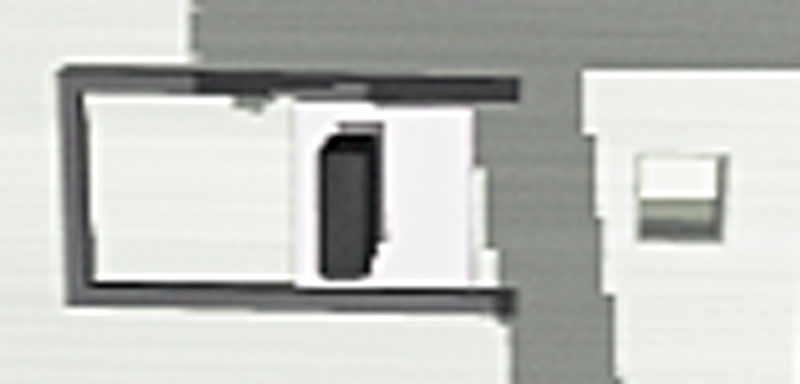

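Hole estimate is (0.501,0.158) and the knob is at about (0.502,0.170). I'll straddle the knob along y.

Call:
step_arm --increments "-0.3 -3.7 3 0 0 0.022; 0 0 4 0 0 0; 0 0 3 0 0 0; 0 0 2 0 0 0; 0 0 0 0 0 0"

```text
time: 2.95
tool_pos: [0.4996, 0.1685, 0.1715]
ee_rot: [3.139, 0.007, -0.026]
wrist_force: [-1.2, -0.5, -0.4]
width: 0.0607
```

Call:
step_arm --increments "0 0 3 0 0 0; 0 0 2.5 0 0 0; 0 0 1.5 0 0 0; 0 0 0.7 0 0 0; 0 0 0 0 0 0"

```text
time: 3.45
tool_pos: [0.5015, 0.1707, 0.0985]
ee_rot: [3.141, 0.0, -0.023]
wrist_force: [-0.0, -0.8, -0.4]
width: 0.0609
```

Call:
step_arm --increments "0 0 0 0 0 0; 0 0 0 0 0 0; 0 0 0 0 0 0; 0 0 0 0 0 0; 0 0 0 0 0 0" --claw 1

```text
time: 3.95
tool_pos: [0.5014, 0.1715, 0.0988]
ee_rot: [-3.142, -0.001, -0.022]
wrist_force: [-0.5, -0.1, -0.7]
width: 0.0246
```

Call:
step_arm --increments "0 0 0 0 0 0; 0 0 0 0 0 0; 0 0 0 0 0 0; 0 0 0 0 0 0; 0 0 0 0 0 0"

```text
time: 4.45
tool_pos: [0.5013, 0.1713, 0.0984]
ee_rot: [3.141, 0.0, -0.022]
wrist_force: [0.6, 0.6, 1.0]
width: 0.0093
```

The knob is gripped (width 9.3 mm). Next I'll slide it +y.

Call:
step_arm --increments "0 -0.8 0 0 0 0; 0 -0.8 0 0 0 0; 0 -0.8 0 0 0 0; 0 -0.8 0 0 0 0; 0 -0.6 0 0 0 0"

```text
time: 4.95
tool_pos: [0.5021, 0.205, 0.0984]
ee_rot: [3.129, 0.0, -0.022]
wrist_force: [-0.8, -21.6, 3.9]
width: 0.0098
```

Call:
step_arm --increments "0 -0.2 0 0 0 0; 0 -0.1 0 0 0 0; 0 -0.1 0 0 0 0; 0 0 0 0 0 0"

```text
time: 5.35
tool_pos: [0.5021, 0.2049, 0.0983]
ee_rot: [3.123, 0.001, -0.025]
wrist_force: [-1.7, -21.1, 4.9]
width: 0.0095
```

The arm stopped after about 34 mm with a 21 N push, short of the 40 mm travel. I'll look.

Run:
```python
from h import *
o=get_obs();print(o['tool_pos'],o['ee_rot'])
w=snapshot("wrist");s=snapshot("side")
a=proj("side",[.51,.19,.09])[0].astype(int);print(a)
s=s[a[1]-45:a[1]+45,a[0]-60:a[0]+60]
out=np.vstack([cv2.resize(w[150:340,130:390],(410,300)),cv2.resize(s,(410,300),interpolation=cv2.INTER_CUBIC)])
out=np.hstack([cv2.resize(w[190:290,215:305],(0,0),fx=4,fy=4),np.zeros((400,10,3),np.uint8),cv2.resize(s,(430,400),interpolation=cv2.INTER_CUBIC)])
cv2.imwrite("pics/c3.png",out[:,:,::-1])
```

```text
[0.50206865 0.20494827 0.09833948] [ 3.12309124e+00  1.46969655e-03 -2.48636667e-02]
[221 162]
```

View pics/c3.png

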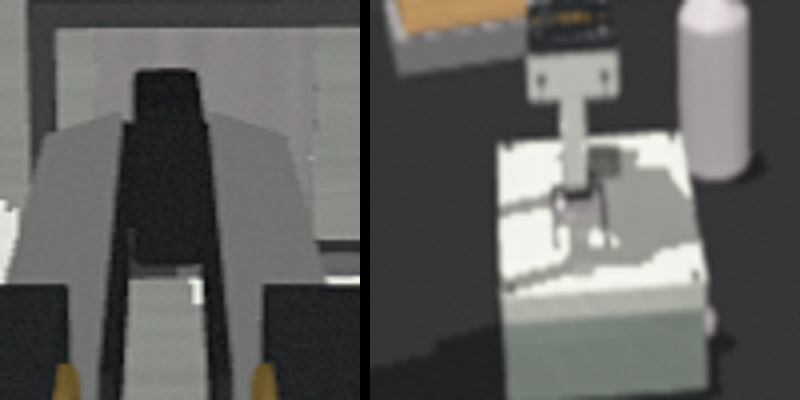

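The leading finger has met the end bar with about 6 mm of shutter travel left. I'll back off, release, and push the knob from behind with closed fingers.

Call:
step_arm --increments "0 0.6 0 0 0 0; 0 0.7 0 0 0 0; 0 0 0 0 0 0"

```text
time: 5.75
tool_pos: [0.5019, 0.2004, 0.0985]
ee_rot: [-3.141, -0.0, -0.022]
wrist_force: [-0.1, -1.6, 1.3]
width: 0.0096
```

Call:
step_arm --increments "0 0 0 0 0 0; 0 0 0 0 0 0; 0 0 0 0 0 0; 0 0 0 0 0 0" --claw 0.6

```text
time: 6.15
tool_pos: [0.5019, 0.2007, 0.0984]
ee_rot: [-3.142, -0.0, -0.022]
wrist_force: [0.1, 0.6, -0.3]
width: 0.0187
```

Call:
step_arm --increments "0 0 -1.5 0 0 0; 0 0 -1.5 0 0 0; 0 1.5 0 0 0 0; 0 1.5 0 0 0 0; 0 0 0 0 0 0" --claw 0.6

```text
time: 6.65
tool_pos: [0.5012, 0.168, 0.1284]
ee_rot: [3.141, 0.0, -0.025]
wrist_force: [0.5, -0.2, -0.2]
width: 0.0188
```

Call:
step_arm --increments "0 0 0 0 0 0; 0 0 0 0 0 0; 0 0 1 0 0 0; 0 0 1 0 0 0; 0 0 1 0 0 0" --claw 1

```text
time: 7.15
tool_pos: [0.5007, 0.1705, 0.0969]
ee_rot: [3.141, 0.001, -0.022]
wrist_force: [0.2, 0.1, 0.5]
width: 0.0007
```

Call:
step_arm --increments "0 -0.5 0 0 0 0; 0 -0.5 0 0 0 0; 0 -0.5 0 0 0 0; 0 -0.3 0 0 0 0; 0 -0.2 0 0 0 0"

```text
time: 7.65
tool_pos: [0.5018, 0.1878, 0.0986]
ee_rot: [3.135, -0.0, -0.022]
wrist_force: [-0.2, -9.9, 0.6]
width: 0.0004
```

Call:
step_arm --increments "0 0 0 0 0 0; 0 0 0 0 0 0; 0 -0.2 0 0 0 0; 0 -0.2 0 0 0 0; 0 0 0 0 0 0"

```text
time: 8.15
tool_pos: [0.5018, 0.1881, 0.0986]
ee_rot: [3.128, 0.001, -0.024]
wrist_force: [-2.0, -15.7, 2.1]
width: 0.0008
```

Call:
step_arm --increments "0 0.8 0 0 0 0; 0 0.6 0 0 0 0; 0 0 -3 0 0 0; 0 0 -4 0 0 0; 0 0 -4 0 0 0"

```text
time: 8.65
tool_pos: [0.5011, 0.1808, 0.2095]
ee_rot: [-3.141, 0.001, -0.022]
wrist_force: [0.7, 1.2, -0.3]
width: 0.0002
```

Call:
step_arm --increments "-4 0 -2 0 0 0; -4 0 0 0 0 0; 0 0 0 0 0 0; 0 0 0 0 0 0"

```text
time: 9.05
tool_pos: [0.4214, 0.1827, 0.2292]
ee_rot: [-3.14, -0.002, -0.021]
wrist_force: [0.1, -1.4, 0.5]
width: 0.0003
```

Run:
```python
from h import *
o=get_obs();print(o['tool_pos'],o['ee_rot'],o['width'],o['time'])
im=snapshot("wrist");cv2.imwrite("pics/w4.png",im[:,:,::-1]);np.save("w4.npy",np.r_[o['tool_pos'],o['ee_rot']])
p=proj("wrist",[[.501,.158,.085],[.502,.21,.0885]],o);print(p)
c=p.mean(0).astype(int);x,y=c[0]-80,max(c[1]-60,0);print(x,y)
cv2.imwrite("pics/w4b.png",cv2.resize(im[y:y+120,x:x+160,::-1],(800,600),interpolation=cv2.INTER_CUBIC))
```

```text
[0.42138697 0.18270548 0.22917732] [-3.14036456e+00 -2.35548376e-03 -2.09677894e-02] 0.00033634308422797243 9.05
[[280.40709608  97.0824694 ]
 [225.89008559  97.03881297]]
173 37
```

View pics/w4b.png

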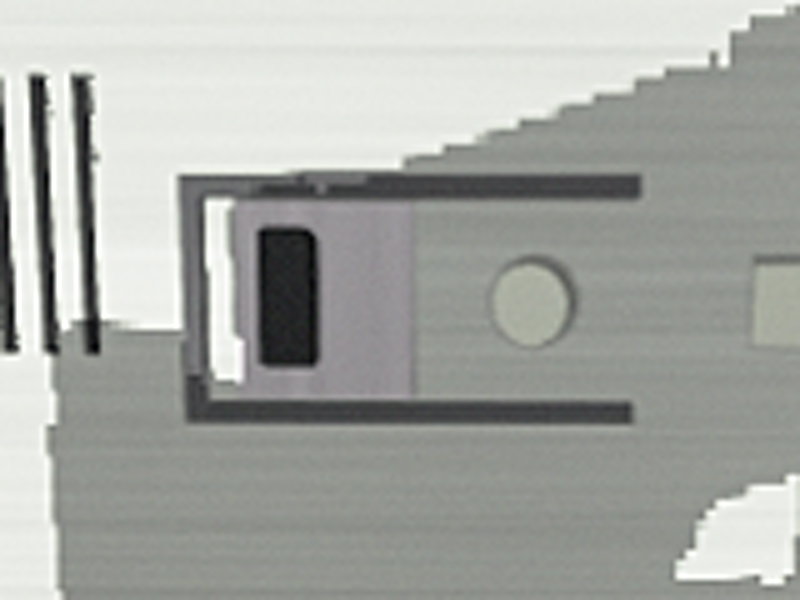

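The crop shows the round hole open at (532,303), the plate spanning x 237–413, and the end bar at about 205. I'll convert that to travel.

Run:
```python
from h import *
a=np.load("w4.npy");o=dict(tool_pos=a[:3],ee_rot=a[3:])
f=lambda u,v,z:onz("wrist",(173+(u+.5)/5-.5,37+(v+.5)/5-.5),z,o).round(4)
print("hole",f(530,303,.085),"plate",f(237,300,.088),f(413,300,.088),"knob",f(288,297,.1085),"bar in",f(205,300,.085),"sq left",f(752,300,.085))
```

```text
hole [0.5009 0.1597 0.085 ] plate [0.5025 0.2156 0.088 ] [0.5019 0.1822 0.088 ] knob [0.5021 0.2043 0.1085] bar in [0.5027 0.2221 0.085 ] sq left [0.5005 0.1172 0.085 ]
```

The shutter plate is centred 39.9 mm from the hole, and two independent pushes stopped at the same place, so it is fully open. It evidently started about 6 mm open, which means the earlier stop was the real one. The hole is at (0.501,0.159). Next is the pin.

Call:
step_arm --increments "1.5 3 -4 0 0 0; 1.5 5 0 0 0 0; 1.5 5 0 0 0 0; 1.5 5 0 0 0 0; 0.9 5 0 0 0 0" --claw 0

```text
time: 9.6
tool_pos: [0.4845, -0.0433, 0.266]
ee_rot: [-3.141, 0.0, -0.022]
wrist_force: [0.9, -0.7, 0.4]
width: 0.0375
```

Call:
step_arm --increments "0 5 0 0 0 0; 0 5 0 0 0 0; 0 5 0 0 0 0; 0 0.4 0 0 0 -0.133; 0 0 0 0 0 -0.133"

```text
time: 10.1
tool_pos: [0.48, -0.198, 0.2653]
ee_rot: [-3.14, 0.001, 0.245]
wrist_force: [0.4, 1.1, -0.4]
width: 0.0472
```

Call:
step_arm --increments "0 0 0 0 0 0; 0 0 0 0 0 0"

```text
time: 10.3
tool_pos: [0.48, -0.1953, 0.2661]
ee_rot: [-3.141, 0.001, 0.241]
wrist_force: [0.8, -0.1, 1.1]
width: 0.0472
```

Run:
```python
from h import *
o=get_obs();print(o['tool_pos'],o['ee_rot'],o['width'],o['time'])
im=snapshot("wrist");cv2.imwrite("pics/w5.png",im[:,:,::-1])
p=proj("wrist",[[.482,-.202,.134]],o)[0];print(p)
x,y=(p-[40,30]).astype(int);print(x,y)
cv2.imwrite("pics/w5b.png",cv2.resize(im[y:y+60,x:x+80,::-1],(800,600),interpolation=cv2.INTER_CUBIC))
np.save("w5.npy",np.r_[o['tool_pos'],o['ee_rot'],x,y])
```

```text
[ 0.48002093 -0.19531868  0.26613938] [-3.14100035e+00  5.72594909e-04  2.40757941e-01] 0.04722324456013251 10.3
[263.71540672 180.73662551]
223 150
```

View pics/w5b.png

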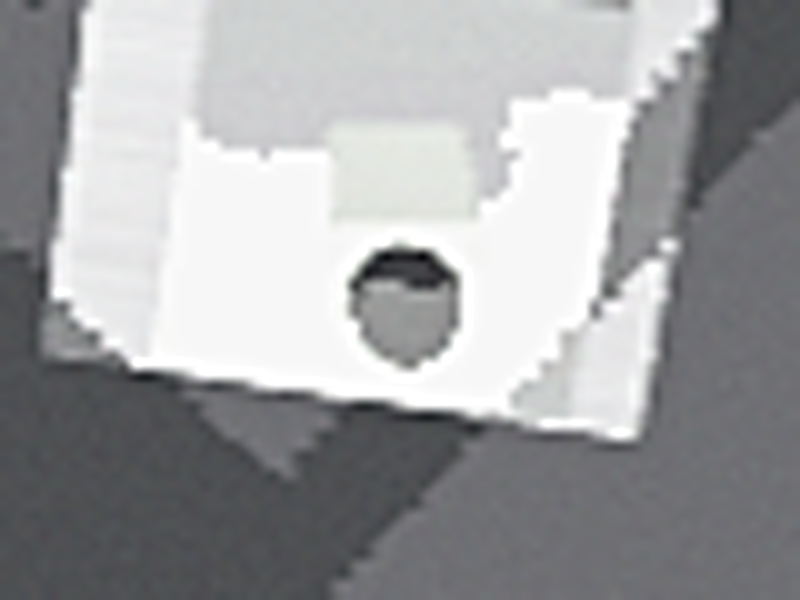

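The pin cap is at crop (406,306), within a pixel of the prediction, and the grip faces line up with the jaws. Descending to grasp.

Call:
step_arm --increments "0 0.7 3 0 0 0; 0 0 4 0 0 0; 0 0 3 0 0 0; 0 0 0 0 0 0; 0 0 0 0 0 0"

```text
time: 10.85
tool_pos: [0.4814, -0.2014, 0.1672]
ee_rot: [-3.142, 0.0, 0.244]
wrist_force: [-0.4, -1.4, -0.6]
width: 0.0469
```

Call:
step_arm --increments "0 0 3 0 0 0; 0 0 2.5 0 0 0; 0 0 1.5 0 0 0; 0 0 1 0 0 0; 0 0 0 0 0 0"

```text
time: 11.35
tool_pos: [0.4817, -0.2018, 0.0875]
ee_rot: [3.141, -0.001, 0.244]
wrist_force: [0.0, -0.3, 0.1]
width: 0.0471
```

Call:
step_arm --increments "0 0 0 0 0 0; 0 0 0 0 0 0; 0 0 0 0 0 0; 0 0 0 0 0 0; 0 0 0 0 0 0" --claw 1

```text
time: 11.85
tool_pos: [0.4815, -0.2019, 0.0874]
ee_rot: [3.141, -0.001, 0.244]
wrist_force: [0.6, 0.5, 1.8]
width: 0.016
```

Call:
step_arm --increments "0 0 0 0 0 0; 0 0 0 0 0 0; 0 0 0 0 0 0"

```text
time: 12.15
tool_pos: [0.4815, -0.2019, 0.0874]
ee_rot: [3.141, -0.001, 0.244]
wrist_force: [0.3, 1.1, 2.7]
width: 0.0159
```

Call:
step_arm --increments "0 0 -1 0 0 0; 0 0 -2 0 0 0; 0 0 -3 0 0 0; 0 0 -4 0 0 0; 0 0 -4 0 0 0"

```text
time: 12.65
tool_pos: [0.4805, -0.2013, 0.2276]
ee_rot: [-3.14, 0.002, 0.244]
wrist_force: [0.4, 0.1, 0.0]
width: 0.0154
```

Call:
step_arm --increments "0 0 0 0 0 0; 0 0 0 0 0 0"

```text
time: 12.85
tool_pos: [0.4815, -0.2018, 0.228]
ee_rot: [3.14, -0.002, 0.244]
wrist_force: [0.3, -0.1, -1.1]
width: 0.016
```

Call:
step_arm --increments "1.1 -3.5 0 0 0 0; 1.3 -4.3 0 0 0 0; 1.4 -4.4 0 0 0 0; 1.4 -4.4 0 0 0 0; 1.4 -4.4 0 0 0 0"

```text
time: 13.35
tool_pos: [0.4931, 0.0198, 0.2242]
ee_rot: [-3.14, 0.004, 0.243]
wrist_force: [1.7, -0.3, -0.5]
width: 0.0161
```

Call:
step_arm --increments "1.4 -4.4 0 0 0 0; 1.3 -4.3 0 0 0 0; 1 -3.5 0 0 0 0; 0.3 -1.3 0 0 0 0; 0 0 0 0 0 0"

```text
time: 13.85
tool_pos: [0.4996, 0.1598, 0.2246]
ee_rot: [3.141, 0.004, 0.247]
wrist_force: [-0.2, -0.1, 0.2]
width: 0.0156
```

Call:
step_arm --increments "0 0 2 0 0 0; 0 0 2 0 0 0; 0 0 0 0 0 0; 0 0 0 0 0 0"

```text
time: 14.25
tool_pos: [0.5005, 0.1572, 0.1862]
ee_rot: [3.141, 0.002, 0.242]
wrist_force: [-0.2, 0.2, 0.7]
width: 0.0157
```

Run:
```python
from h import *
o=get_obs();print(o['tool_pos'],o['ee_rot'],o['width'],o['time'])
d=np.array([.501,.159])-o['tool_pos'][:2];R=Ro.from_euler("xyz",o["ee_rot"]).as_matrix();print("tool shift cm",100*R.T@np.r_[d,0])
im=snapshot("wrist");s=snapshot("side");c=snapshot("scene")
T=[.501,.159,.085];tip=np.array(o['tool_pos'])+R@[0,0,.0774]
outs=[]
for n,i,h in(("wrist",im,48),("side",s,36),("scene",c,30)):
    p=proj(n,[T,tip],o);q=p.mean(0).astype(int);x,y=np.maximum(q-h,0);print(n,p.round(1),x,y,400/(2*h))
    outs.append(cv2.resize(np.ascontiguousarray(i[y:y+2*h,x:x+2*h]),(400,400),interpolation=cv2.INTER_CUBIC)[:,:,::-1])
cv2.imwrite("pics/m6.png",cv2.resize(np.hstack(outs),(800,267)))
cv2.imwrite("pics/m6.png",np.hstack(outs[:2]))
cv2.imwrite("pics/m6c.png",outs[2])
```

```text
[0.5004992  0.15719652 0.18621609] [3.14102995e+00 1.95329718e-03 2.41829780e-01] 0.015736404920497934 14.25
tool shift cm [ 0.091812   -0.16310652 -0.00027112]
wrist [[254.7 187.6]
 [256.7 195.8]] 207 143 4.166666666666667
side [[219.1 169. ]
 [218.6 162.1]] 182 129 5.555555555555555
scene [[258.9 150. ]
 [258.4 144.4]] 228 117 6.666666666666667
```

View pics/m6.png

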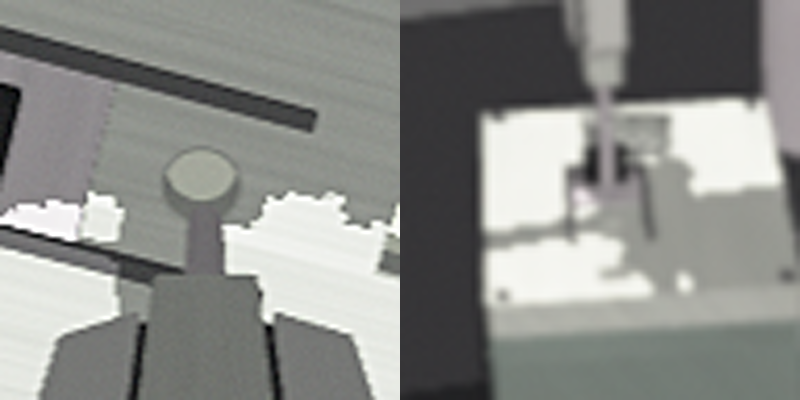

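The left panel shows the hole at crop (200,182), with the pin shaft at column about 206 and just short of it. This agrees with the calibrated (0.501,0.159). I'll correct by about 1–1.5 mm and go down.

Call:
step_arm --increments "0.1 -0.15 1 0 0 0; 0 0 0 0 0 0; 0 0 1 0 0 0; 0 0 1 0 0 0; 0 0 0.5 0 0 0"

```text
time: 14.9
tool_pos: [0.5005, 0.1603, 0.1499]
ee_rot: [3.142, 0.003, 0.244]
wrist_force: [0.4, 0.1, -1.4]
width: 0.0157
```

Call:
step_arm --increments "0 0 0.5 0 0 0; 0 0 0 0 0 0; 0 0 0 0 0 0"

```text
time: 15.2
tool_pos: [0.5014, 0.1604, 0.1468]
ee_rot: [3.141, -0.0, 0.244]
wrist_force: [-1.4, -0.3, -0.2]
width: 0.0159
```

Call:
step_arm --increments "0 0 0.5 0 0 0; 0 0 0.3 0 0 0; 0 0 0 0 0 0; 0 0 0 0 0 0"

```text
time: 15.6
tool_pos: [0.5013, 0.1604, 0.1387]
ee_rot: [3.141, 0.0, 0.244]
wrist_force: [0.0, -0.1, -0.8]
width: 0.016
```

Call:
step_arm --increments "0 0 0.2 0 0 0; 0 0 0.1 0 0 0; 0 0 0 0 0 0; 0 0 0 0 0 0"

```text
time: 16.0
tool_pos: [0.5017, 0.1605, 0.1363]
ee_rot: [3.141, -0.001, 0.244]
wrist_force: [-0.6, -1.1, 2.0]
width: 0.0157
```

Call:
step_arm --increments "0 0 0.2 0 0 0; 0 0 0 0 0 0; 0 0 0 0 0 0"

```text
time: 16.3
tool_pos: [0.5017, 0.1605, 0.1342]
ee_rot: [3.141, -0.001, 0.244]
wrist_force: [0.3, -0.5, 4.0]
width: 0.0156
```

Call:
step_arm --increments "0 0 0.2 0 0 0; 0 0 0 0 0 0; 0 0 0 0 0 0"

```text
time: 16.6
tool_pos: [0.5017, 0.1605, 0.1323]
ee_rot: [3.141, -0.001, 0.244]
wrist_force: [0.3, 0.1, 4.9]
width: 0.0163
```

Call:
step_arm --increments "0 0 0.2 0 0 0; 0 0 0 0 0 0; 0 0 0 0 0 0"

```text
time: 16.9
tool_pos: [0.5018, 0.1605, 0.1321]
ee_rot: [3.141, -0.002, 0.244]
wrist_force: [-2.1, 0.5, 10.4]
width: 0.0158
```

The force jumped while z stalled at 0.132, so that is the hard stop. I'll add a slight margin and check that it holds.

Call:
step_arm --increments "0 0 0.1 0 0 0; 0 0 0 0 0 0; 0 0 0 0 0 0; 0 0 0 0 0 0; 0 0 0 0 0 0"

```text
time: 17.4
tool_pos: [0.5019, 0.1605, 0.132]
ee_rot: [3.141, -0.003, 0.244]
wrist_force: [-2.8, -0.3, 14.1]
width: 0.0159
```

Call:
step_arm --increments "0 0 0 0 0 0; 0 0 0 0 0 0; 0 0 0 0 0 0; 0 0 0 0 0 0; 0 0 0 0 0 0"

```text
time: 17.9
tool_pos: [0.5019, 0.1605, 0.1319]
ee_rot: [3.141, -0.003, 0.244]
wrist_force: [-3.4, -0.6, 14.6]
width: 0.0157
```

Run:
```python
from h import *
o=get_obs();print(o['time'],o['tool_pos'],o['wrist_force'],o['width'])
im=snapshot("wrist");s=snapshot("side")
cv2.imwrite("pics/f.png",np.hstack([cv2.resize(im[100:292,128:384],(400,300)),cv2.resize(s[100:292,128:384],(400,300))])[:,:,::-1])
```

```text
17.9 [0.50187352 0.16053683 0.13193836] [-3.4221183  -0.64520098 14.63505217] 0.015703273145106413
```

View pics/f.png

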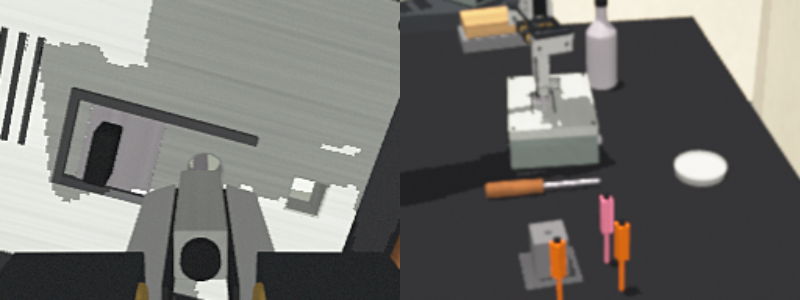

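The final view shows the pin in the round hole at about (204,165), the shutter still open, the square hole untouched, and the pegs, driver and dish standing where they were.

```bash
python3 -c "
from bench import *
print(close_job())"
```

```text
the job is handed in; nothing more can be done
None
```

I slid the shutter fully open, took the pin from its stand, and put its thin end down the round hole. I handed the job in at about 18 s with the pin still gripped and the reset button held against its hard stop; no verdict was reported.

**Shutter:** The plate measured 39.9 mm from the hole centre. Both the gripped slide and a second push with closed fingers stopped at the same place, at 15–22 N. The first slide covered only about 34 mm, and I wrongly thought a finger had hit the end bar. The shutter seems to have started about 6 mm open, though I did not confirm that.

**Button:** The force rose from 2 N to 5 N over about 4 mm. The TCP then stalled at z = 0.132, where I expected the bottom of the travel, and the force climbed to 14.6 N. It held there for the last second with the pin gripped at 15.7 mm.

**Left alone:** In the last pictures the look-alike pins, screwdriver, dish and flask look unmoved, and the square hole was not entered. The mouse was outside those views, but the arm never went near it.

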